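# Toast frozen bread: lever down, then the snowflake key

### The job

The two slices standing in the toaster are frozen. With closed fingertips press the toaster's lever all the way down so that it latches and stays down, then gently press the defrost key (the middle one of the three keys on top, marked with a snowflake) right in, let it come back up and move clear. Do not press the keys on either side of it, do not touch the bread or lift or shove the toaster, and leave the jam jar and the mug beside it where they stand.

Things in the scene. Friction and masses are not known exactly. Their poses are not given: they have to be found in the camera images.
- toaster: Two-slot toaster, steel with black end caps, loose on rubber feet, 1.7 kg. Origin on the worktop under its centre; x along the slots, away from the lever end; y left as seen from that end; z up. 283 mm long (x), 173 wide (y), top at z = 185. Lever end's face at x = -140 (a dial stands 12 mm out of it at z = 58). Slots 28 wide at y = +31 and -31, x = -65 to 85.
- lever (a joint): Travel of the lever in m: 0 up (start), 0.045 fully down. It goes straight down and carries the bread with it. A spring resists with at most about 5 N; let go before about 0.034 it springs back up, beyond about 0.038 it snaps down and stays latched.
- lever_pad (a point): Centre of the top face of the lever's grip: a flat bright metal tab 50 mm wide (toaster's y), 34 deep (x), 12 thick, sticking out of the toaster's end; its inner edge is 11 and its outer edge 45 mm from the end face. Top face 170 mm above the worktop when up, 125 when down. Axes parallel to the toaster's.
- key_defrost (a joint): Travel of the middle key in m: 0 out, 0.005 pressed right in; spring return, about 1 N at first and 4 N fully in.
- key_defrost_top (a point): Centre of the top face of the defrost key, the middle one of a row of three alike grey keys on a black panel on the toaster's top, with a white snowflake. 18 mm (x) by 24 (y), 8 mm proud of the toaster's top, 193 above the worktop; pressed straight down. At x = -105, y = 0 mm in the toaster's frame; axes parallel to it.
- key_cancel (a joint): Travel of the left key (white cross, centre 40 mm to the toaster's +y of the middle key, same size and spring): 0 out, 0.005 in. Not to be pressed.
- key_reheat (a joint): Travel of the right key (three white bars, centre 40 mm to the toaster's -y of the middle key, same size and spring): 0 out, 0.005 in. Not to be pressed.
- slice_left: Slice of frozen bread upright in the slot at the toaster's +y: 116 mm long (x, along the slot), 16 thick, 105 high. Origin at the middle of its lower edge, 120 mm above the worktop at the start and 75 when lowered: its top stands 40 mm above the toaster's top with the lever up, 5 mm below it with the lever down.
- slice_right: The same, in the slot at the toaster's -y.
- jam_jar: Jam jar with a white lid, 76 mm across, 112 mm high, standing loose beside or in front of the toaster. Origin at the centre of its underside.
- mug: White mug, red inside, 83 mm across without the handle, 93 mm high, standing loose beside or in front of the toaster, on the other side. Origin at the centre of its underside.

How it is judged:
By the outcome, as a careful person would: the job done as asked, in the order asked, and still so for the second after the job is handed in, with the robot touching nothing.
It also fails if it takes over 32 s, if anything falls off the work surface, if the arm or the gripper's body presses on something with over 40 N, if the wrist force passes 120 N, or if a joint passes its speed limit or range.

### The arm

A 6-joint arm with a two-finger parallel gripper is mounted at the origin on a cart in front of the work surface, level with it; the furniture and walls round the work are solid. World frame = base frame: x ahead of the robot, y to its left, z up, the work surface at z = 0. Lengths are in mm, angles in rad, forces in N, time in s.
With the tool pointing down it reaches from about 400 to 925 mm from the base axis. Payload 12.5 kg.
Tool frame: the origin (TCP) lies midway between the tips of the shut fingers; the grasp point (between the pads) lies 19 mm behind it; z points along the fingers, y is the line along which they close (so a half turn about z gives the same grasp; the last joint's range is limited). The gripper opens to 95 mm and grips with 3 to 60 N. Pads are 20 mm wide; open, the fingers measure 119 mm over their backs; the gripper's body (75 mm by 180 mm) begins 59 mm behind the grasp point.
Start: joints at [1.024, 0.491, 1.559, -0, 1.092, -0.106], TCP at [266.651, 565.282, 214.661] pointing down, gripper open.
Joint ranges: [-3.1, 3.1], [-0.84, 2.19], [0.05, 2.79], [-1.13, 4.28], [0.06, 2.93], [-2.69, 2.69]. Speed limits (rad/s): [2.22, 2.22, 2.79, 3.14, 3.14, 3.14].

### API

Orientations are given as [roll, pitch, yaw] about the fixed x, y, z axes, in that order (R = Rz(yaw) Ry(pitch) Rx(roll)).
In Python, from cell import * gives the robot as it stands. The module is installed in compiled form; this text tells all that it offers.
- The arm moves only by the tool arm_command, never from a script. Its arguments are lists of equal length, an entry for each row: "delta_pos": the shift along the world's x, y, z in units of 250 mm (1.0 is 250 mm), a list of three; "delta_rot": the turn, a rotation vector about the world's x, y, z in units of 90 degrees (1.0 is 90 degrees), a list of three; "claw": the closure, from 0 (fully open) to 1 (shut). In form: {"delta_pos": [[tx, ty, tz], ...], "delta_rot": [[wx, wy, wz], ...], "claw": [claw, ...]}. A call has exactly 5 rows; each row is the pose to reach, as a shift and turn from the pose commanded when the call began; what a row does not reach only later rows make up. A row lasts 1/12 s, in which the tool goes at most 41.7 mm and 7.16 degrees, less where a joint would pass 70% of its speed; a pose out of reach is approached as far as the arm can. A call with a number of a shift or a turn outside -1 to 1 is refused whole. A call with a gripper value outside its range is refused whole. The fingers move at their own pace and stop on an object; the grip force is fixed at half the most. Time passes only in rows, so rows that repeat a pose let the fingers close, or fill a call up. It gives the time, the measured TCP pose, the force, the opening and the grip force at its end, in the units of the state.
- state(): the state, without advancing time (a new reading comes with each control period).
- read_camera(name): name is "side" or "top"; returns the picture (400x640x3 uint8, red, green, blue); there is no depth.
- calibration(name): a dict with "camera_matrix" (3x3 intrinsics, pixels), "k1" (the pictures are not rectified: a ray, as slopes to the right and down, at radius r is drawn at 1 + k1 r^2 times it, then the intrinsics apply), "T" (4x4, takes a point from camera to world coordinates). Camera axes: x right, y down, z forward; pixel columns grow to the right and rows downward; lengths in mm; the calibration is good to about 2 mm. A picture is of the moment at which its call begins. calibration takes no time and is no camera call.
- job_done(): hands the job in; it is judged then, once.
The state is a dict: "t": time; "joints": joint angles; "qvel": joint speeds; "tau": joint torques, N m; "eef_pos": TCP position; "tcp_rot": TCP orientation; "ft_force": force on the tool from outside, world axes, zero at the start; "moment": the same for the moment, N m; "opening": opening from 0.0 (shut) to 1.0 (fully open); "grip_force": force on a finger pad.
Only numpy, scipy, OpenCV 4.12 (cv2) and the standard library are available. Lean on these libraries where they do the work, as an engineer would, in place of code of your own. Each camera call takes 0.05 s, during which the arm holds its last target. There are 200 camera calls.

## Working session

There is one attempt and no reset: what is moved stays moved. The work goes in short steps, Python scripts to look and compute and a tool call to move; the robot and the scene stay as the last step left them, time stands still between calls to the robot, and variables do not carry over. Pictures are saved under pics/ and viewed, at most 10 in all, crops included, and the job is handed in when it is done.

Besides the shell and the picture viewer there is one more tool, called after "Call:" as name(argument=value, ...) on one line, values as JSON. arm_command: Moves the arm, as the interface text tells. Shifts and turns lie within -1 to 1; 1 stands for 250 mm of shift or 90 degrees of turn. Its arguments: {"type":"object","properties":{"delta_pos":{"type":"array"},"delta_rot":{"type":"array"},"claw":{"type":"array"}},"required":["delta_pos","delta_rot","claw"]}

```bash
mkdir -p pics; python3 - <<'E'
from cell import *
import cv2
for n in("top","side"):
    cv2.imwrite(f"pics/{n}0.png",read_camera(n)[:,:,::-1]); c=calibration(n); print(n,c)
print(state())
E
```

```text
top {'camera_matrix': array([[375.68481212,   0.        , 317.01653698],
       [  0.        , 375.68481212, 203.82228634],
       [  0.        ,   0.        ,   1.        ]]), 'k1': -0.022253308426287, 'T': array([[-2.16168065e-02, -9.84830860e-01,  1.72165302e-01,
         4.05644121e+02],
       [-9.99502774e-01,  2.52421087e-02,  1.88955007e-02,
         2.85252717e+02],
       [-2.29546874e-02, -1.71671237e-01, -9.84886830e-01,
         9.83045450e+02],
       [ 0.00000000e+00,  0.00000000e+00,  0.00000000e+00,
         1.00000000e+00]])}
side {'camera_matrix': array([[459.36421286,   0.        , 322.17376791],
       [  0.        , 459.36421286, 198.42775387],
       [  0.        ,   0.        ,   1.        ]]), 'k1': -0.06333622858478231, 'T': array([[-9.54236135e-01, -1.15228211e-01,  2.75963508e-01,
         2.47330531e+02],
       [-2.99052367e-01,  3.64466392e-01, -8.81891110e-01,
         1.28480341e+03],
       [ 1.03931091e-03, -9.24059905e-01, -3.82246271e-01,
         5.76180162e+02],
       [ 0.00000000e+00,  0.00000000e+00,  0.00000000e+00,
         1.00000000e+00]])}
{'t': 0.1, 'joints': array([ 1.02436945e+00,  4.91529927e-01,  1.55936014e+00,  4.34146292e-05,
        1.09169305e+00, -1.05590924e-01]), 'qvel': array([ 1.20216657e-03, -1.95377505e-03,  1.09953231e-04,  1.39382069e-05,
       -1.47333133e-03,  7.83641640e-04]), 'tau': array([ 1.58364077e-03, -6.13618040e+01, -2.58604914e+01,  6.92886813e-02,
        4.70333279e-02, -9.50615595e-05]), 'eef_pos': array([266.54654047, 565.09425304, 214.11090955]), 'tcp_rot': array([-3.14061176e+00, -1.42682011e-04,  2.70073659e+00]), 'ft_force': array([ 0.80757406, -0.23496804,  0.33762003]), 'moment': array([ 0.00193996, -0.04089357, -0.05087058]), 'grip_force': 0.0, 'opening': 1.0036070851707724}
```

View pics/top0.png

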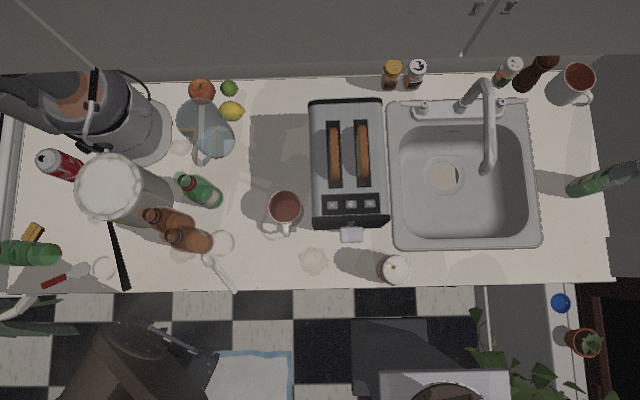

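View pics/side0.png

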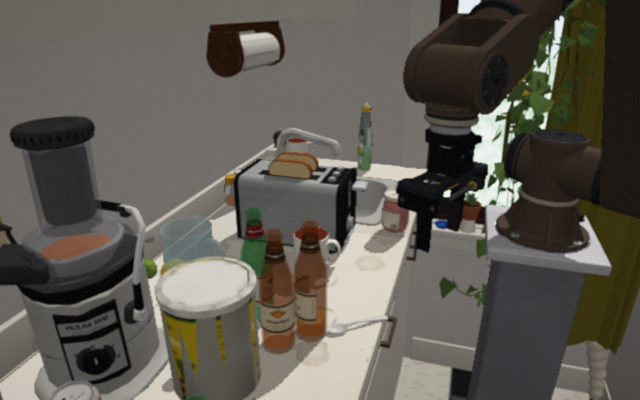

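The top view shows the toaster around (348,163), keys at about (332,205), (351,204) and (369,204), the lever tab at (351,234), the mug at (284,205) and the jar at (394,268). The side view shows the arm parked to the left, with the lever up. Next I'll measure the keys and tab.

```bash
cat > h.py <<'E'
import numpy as np,cv2
from cell import *
def ray(n,u,v,z):
    c=calibration(n);K=c["camera_matrix"];T=c["T"]
    p=cv2.undistortPoints(np.array([[[u,v]]],float),K,np.array([c["k1"],0,0,0.]))[0,0]
    d=T[:3,:3]@[p[0],p[1],1];o=T[:3,3]
    return (o+d*(z-o[2])/d[2])
E
python3 - <<'E'
from h import *
im=cv2.imread("pics/top0.png");g=cv2.cvtColor(im,cv2.COLOR_BGR2GRAY)
def blobs(m,x0,x1,y0,y1,z,amin=20):
    k=np.zeros_like(g);k[y0:y1,x0:x1]=m[y0:y1,x0:x1]*255
    for c in cv2.findContours(k,cv2.RETR_EXTERNAL,cv2.CHAIN_APPROX_NONE)[0]:
        if cv2.contourArea(c)<amin:continue
        (u,v),s,a=cv2.minAreaRect(c);print(z,np.round([u,v,*s,a],1),ray("top",u,v,z).round(1))
print("keys");blobs(g>75,322,380,197,213,193)
print("tab");blobs(g>150,335,368,226,243,170)
hsv=cv2.cvtColor(im,cv2.COLOR_BGR2HSV)
print("bread");blobs((hsv[...,1]>80),322,376,115,190,225,100)
print("jar");blobs(g>150,376,412,250,286,112)
cv2.imwrite("pics/crop0.png",cv2.resize(im[90:290,260:420],None,fx=3,fy=3,interpolation=cv2.INTER_CUBIC))
for u,v in [(309,101),(382,98)]:print(ray("top",u,v,185))
print(ray("top",284,207,93))
E
```

```text
keys
193 [332.  204.5   7.   10.   90. ] [541.5 268.5 193. ]
193 [370.  203.5   7.   10.   90. ] [541.6 187.6 193. ]
193 [351.  203.5   7.   10.   90. ] [542.6 228.  193. ]
tab
170 [337.5 237.   10.    5.   90. ] [473.8 258.1 170. ]
170 [354.5 235.   14.   25.   90. ] [477.3 221.3 170. ]
bread
225 [334.6 154.9  56.2   8.7  86.8] [641.1 260.8 225. ]
225 [363.  152.5  57.   10.   90. ] [644.8 201.1 225. ]
jar
112 [382.5 283.5   3.   13.   90. ] [371.  157.6 112. ]
112 [393.5 267.5  35.   35.   90. ] [406.1 130.8 112. ]
[782.49385291 313.63764465 185.        ]
[784.55918213 148.16256365 185.        ]
[555.50432405 381.97213756  93.        ]
```

View pics/crop0.png

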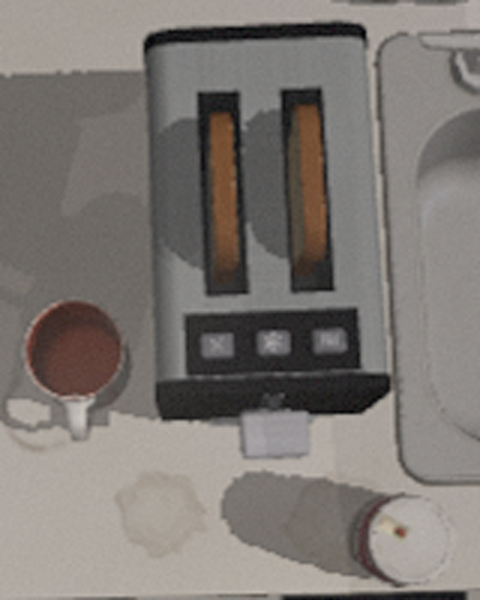

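Call:
arm_command(delta_pos=[[0.05,-0.1,0.05],[0.14,-0.24,0.1],[0.23,-0.38,0.12],[0.32,-0.53,0.12],[0.4,-0.66,0.12]], delta_rot=[[0,0,0.05],[0,0,0.11],[0,0,0.17],[0,0,0.23],[0,0,0.281]], claw=[1,1,1,1,1])

```text
t: 0.52
eef_pos: [366.8, 399.1, 244.9]
tcp_rot: [3.141, 0.0, -3.135]
ft_force: [1.1, 1.2, -0.1]
opening: 0.706
grip_force: 0.0
```

Call:
arm_command(delta_pos=[[0.1,-0.16,0],[0.2,-0.32,0],[0.3,-0.48,0],[0.38,-0.61,0],[0.43,-0.69,-0.04]], delta_rot=[[0,0,0],[0,0,0],[0,0,0],[0,0,0],[0,0,0]], claw=[1,1,1,1,1])

```text
t: 0.93
eef_pos: [475.3, 226.2, 235.8]
tcp_rot: [3.141, 0.002, -3.141]
ft_force: [0.8, 0.8, 0.1]
opening: 0.357
grip_force: 0.0
```

Call:
arm_command(delta_pos=[[0,0,-0.04],[0,0,-0.08],[0,0,-0.1],[0,0,-0.12],[0,0,-0.12]], delta_rot=[[0,0,0],[0,0,0],[0,0,0],[0,0,0],[0,0,0]], claw=[1,1,1,1,1])

```text
t: 1.35
eef_pos: [473.0, 229.1, 203.7]
tcp_rot: [-3.141, -0.002, -3.139]
ft_force: [0.1, -1.0, -0.5]
opening: 0.025
grip_force: 0.0
```

```bash
python3 - <<'E'
from h import *
a=read_camera("top")[:,:,::-1];b=read_camera("side")[:,:,::-1]
f=lambda i:cv2.resize(i,(400,500),interpolation=cv2.INTER_CUBIC)
cv2.imwrite("pics/c1.png",np.hstack([f(a[170:295,290:390]),f(b[130:255,290:390])]));print(state()["eef_pos"],state()["opening"],state()["tcp_rot"])
E
```

```text
[473.4685924  229.16831719 204.76273383] 0.004679415562032498 [ 3.14147150e+00 -6.22406006e-05 -3.13937027e+00]
```

View pics/c1.png

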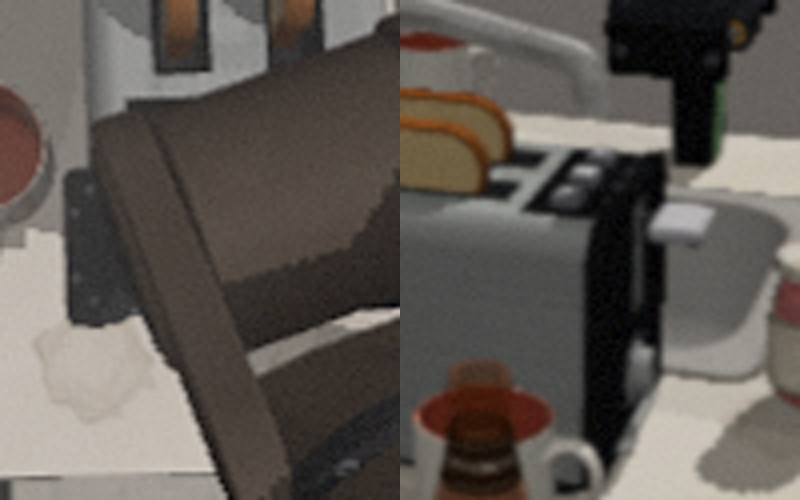

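The picture shows the fingers shut and directly above the tab (tip at crop (695,162), tab at (683,222)), so I can press.

Call:
arm_command(delta_pos=[[0.005,0,-0.05],[0.005,-0.003,-0.09],[0.005,-0.003,-0.12],[0.005,-0.003,-0.13],[0.005,-0.003,-0.14]], delta_rot=[[0,0,0],[0,0,0],[0,0,0],[0,0,0],[0,0,0]], claw=[1,1,1,1,1])

```text
t: 1.87
eef_pos: [474.9, 227.6, 169.4]
tcp_rot: [-3.141, -0.001, -3.141]
ft_force: [-2.6, 0.0, 3.6]
opening: 0.007
grip_force: 1.5
```

Call:
arm_command(delta_pos=[[0,0,-0.015],[0,0,-0.03],[0,0,-0.045],[0,0,-0.06],[0,0,-0.075]], delta_rot=[[0,0,0],[0,0,0],[0,0,0],[0,0,0],[0,0,0]], claw=[1,1,1,1,1])

```text
t: 2.28
eef_pos: [475.0, 227.6, 150.8]
tcp_rot: [3.141, -0.0, -3.141]
ft_force: [-3.9, 0.7, 5.5]
opening: 0.002
grip_force: 2.6
```

Call:
arm_command(delta_pos=[[0,0,-0.015],[0,0,-0.03],[0,0,-0.045],[0,0,-0.06],[0,0,-0.075]], delta_rot=[[0,0,0],[0,0,0],[0,0,0],[0,0,0],[0,0,0]], claw=[1,1,1,1,1])

```text
t: 2.7
eef_pos: [475.4, 227.5, 131.7]
tcp_rot: [3.141, 0.0, -3.141]
ft_force: [-0.5, 0.3, 1.1]
opening: 0.005
grip_force: 0.2
```

Call:
arm_command(delta_pos=[[0,0,-0.005],[0,0,-0.01],[0,0,-0.015],[0,0,-0.02],[0,0,-0.02]], delta_rot=[[0,0,0],[0,0,0],[0,0,0],[0,0,0],[0,0,0]], claw=[1,1,1,1,1])

```text
t: 3.12
eef_pos: [475.2, 227.5, 127.0]
tcp_rot: [3.142, -0.0, -3.141]
ft_force: [0.4, 0.0, 0.1]
opening: 0.009
grip_force: 0.0
```

Call:
arm_command(delta_pos=[[0,0,0.05],[0,0,0.12],[0,0,0.22],[0,0,0.32],[0,0,0.4]], delta_rot=[[0,0,0],[0,0,0],[0,0,0],[0,0,0],[0,0,0]], claw=[1,1,1,1,1])

```text
t: 3.53
eef_pos: [475.3, 227.6, 229.0]
tcp_rot: [3.141, 0.001, -3.141]
ft_force: [0.1, 0.0, -0.7]
opening: 0.0
grip_force: 0.0
```

```bash
python3 - <<'E'
from h import *
b=read_camera("side")[:,:,::-1];a=cv2.imread("pics/side0.png")
f=lambda i:cv2.resize(i,(400,400),interpolation=cv2.INTER_CUBIC)
cv2.imwrite("pics/c2.png",np.hstack([f(a[130:260,230:360]),f(b[130:260,230:360])]));print(state()["eef_pos"],state()["ft_force"])
# toaster shift: match left body part of the toaster between pictures
t=a[195:245,235:345];r=cv2.matchTemplate(b,t,cv2.TM_CCOEFF_NORMED);print(cv2.minMaxLoc(r))
E
```

```text
[476.44108794 227.97430788 232.32495521] [0.01623518 0.82498574 2.86907432]
(-0.47774210572242737, 0.9817434549331665, (354, 12), (235, 195))
```

View pics/c2.png

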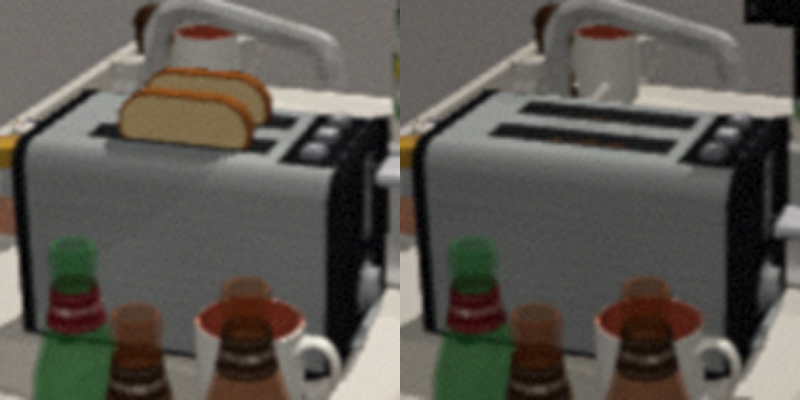

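The picture shows the lever tab lowered, the slices down inside the slots, and the toaster unmoved. Now the defrost key.

Call:
arm_command(delta_pos=[[0.06,0,0],[0.14,0,0],[0.22,0,0],[0.267,0.002,0],[0.267,0.002,0]], delta_rot=[[0,0,0],[0,0,0],[0,0,0],[0,0,0],[0,0,0]], claw=[1,1,1,1,1])

```text
t: 4.0
eef_pos: [543.6, 227.8, 226.7]
tcp_rot: [3.141, 0.001, 3.141]
ft_force: [0.1, 0.6, 0.4]
opening: 0.006
grip_force: 0.0
```

Call:
arm_command(delta_pos=[[0,0,-0.04],[0,0,-0.08],[0,0,-0.1],[0,0,-0.12],[0,0,-0.12]], delta_rot=[[0,0,0],[0,0,0],[0,0,0],[0,0,0],[0,0,0]], claw=[1,1,1,1,1])

```text
t: 4.42
eef_pos: [541.1, 227.9, 196.0]
tcp_rot: [-3.141, -0.002, -3.141]
ft_force: [-0.1, 0.4, 0.1]
opening: 0.005
grip_force: 0.0
```

```bash
python3 - <<'E'
from h import *
b=read_camera("side")[:,:,::-1]
cv2.imwrite("pics/c3.png",cv2.resize(b[120:220,280:400],(720,600),interpolation=cv2.INTER_CUBIC));print(state()["eef_pos"],state()["ft_force"])
E
```

```text
[541.41543108 228.01398791 196.63562595] [-0.05252632  0.61230048  0.0235906 ]
```

View pics/c3.png

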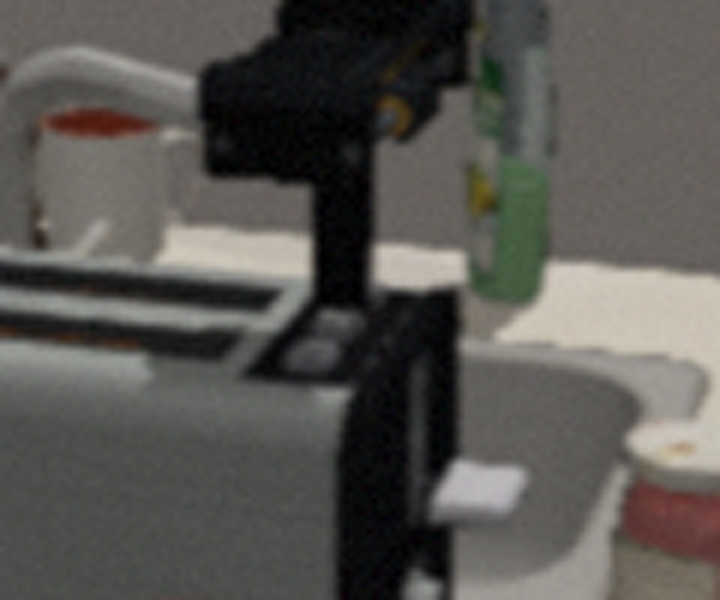

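The finger is right over the middle key: tip at (342,305), middle key at (338,322), cancel key clear at (312,355).

Call:
arm_command(delta_pos=[[0,0,-0.01],[0,0,-0.016],[0,0,-0.022],[0,0,-0.028],[0,0,-0.032]], delta_rot=[[0,0,0],[0,0,0],[0,0,0],[0,0,0],[0,0,0]], claw=[1,1,1,1,1])

```text
t: 4.88
eef_pos: [541.9, 228.1, 189.3]
tcp_rot: [3.141, 0.0, -3.141]
ft_force: [-1.3, 0.4, 3.7]
opening: 0.005
grip_force: 1.7
```

Call:
arm_command(delta_pos=[[0,0,-0.001],[0,0,-0.002],[0,0,-0.003],[0,0,-0.004],[0,0,-0.004]], delta_rot=[[0,0,0],[0,0,0],[0,0,0],[0,0,0],[0,0,0]], claw=[1,1,1,1,1])

```text
t: 5.3
eef_pos: [541.9, 228.0, 188.3]
tcp_rot: [3.141, 0.0, -3.141]
ft_force: [-1.1, 0.4, 3.6]
opening: 0.001
grip_force: 2.2
```

Call:
arm_command(delta_pos=[[0,0,-0.001],[0,0,-0.002],[0,0,-0.003],[0,0,-0.003],[0,0,-0.003]], delta_rot=[[0,0,0],[0,0,0],[0,0,0],[0,0,0],[0,0,0]], claw=[1,1,1,1,1])

```text
t: 5.72
eef_pos: [541.9, 228.1, 188.1]
tcp_rot: [3.141, 0.001, -3.141]
ft_force: [-3.5, -0.4, 8.8]
opening: 0.007
grip_force: 5.0
```

Force has risen to 8.8 N with the tip stopped at z = 188, so the key is fully in. Releasing and moving clear.

Call:
arm_command(delta_pos=[[0,0,0.02],[0,0,0.06],[0,0,0.14],[0,0,0.24],[0,0,0.34]], delta_rot=[[0,0,0],[0,0,0],[0,0,0],[0,0,0],[0,0,0]], claw=[1,1,1,1,1])

```text
t: 6.13
eef_pos: [541.7, 227.8, 273.4]
tcp_rot: [-3.141, -0.001, -3.141]
ft_force: [0.4, -0.3, -0.4]
opening: 0.007
grip_force: 0.0
```

Call:
arm_command(delta_pos=[[-0.08,0.03,0.05],[-0.18,0.1,0.05],[-0.28,0.2,0.05],[-0.38,0.3,0.05],[-0.44,0.4,0.05]], delta_rot=[[0,0,0],[0,0,0],[0,0,0],[0,0,0],[0,0,0]], claw=[1,1,1,1,1])

```text
t: 6.55
eef_pos: [429.8, 328.5, 285.7]
tcp_rot: [3.141, 0.0, -3.141]
ft_force: [1.1, 0.4, 0.3]
opening: 0.009
grip_force: 0.0
```

Call:
arm_command(delta_pos=[[-0.06,0.13,0],[-0.12,0.26,0],[-0.2,0.4,0],[-0.25,0.5,0],[-0.25,0.5,0]], delta_rot=[[0,0,0],[0,0,0],[0,0,0],[0,0,0],[0,0,0]], claw=[1,1,1,1,1])

```text
t: 6.97
eef_pos: [367.0, 456.5, 285.0]
tcp_rot: [3.141, -0.0, -3.137]
ft_force: [-0.2, -0.7, 0.3]
opening: 0.007
grip_force: 0.0
```

```bash
python3 - <<'E'
from h import *
a=read_camera("top")[:,:,::-1];b=read_camera("side")[:,:,::-1]
f=lambda i:cv2.resize(i,(400,500),interpolation=cv2.INTER_CUBIC)
cv2.imwrite("pics/c4.png",np.hstack([f(a[90:290,260:420]),f(b[130:255,290:390])]));print(state()["eef_pos"],state()["ft_force"])
E
```

```text
[368.76164935 453.5537501  284.92020423] [ 0.24426127 -0.4206487  -0.54961603]
```

View pics/c4.png

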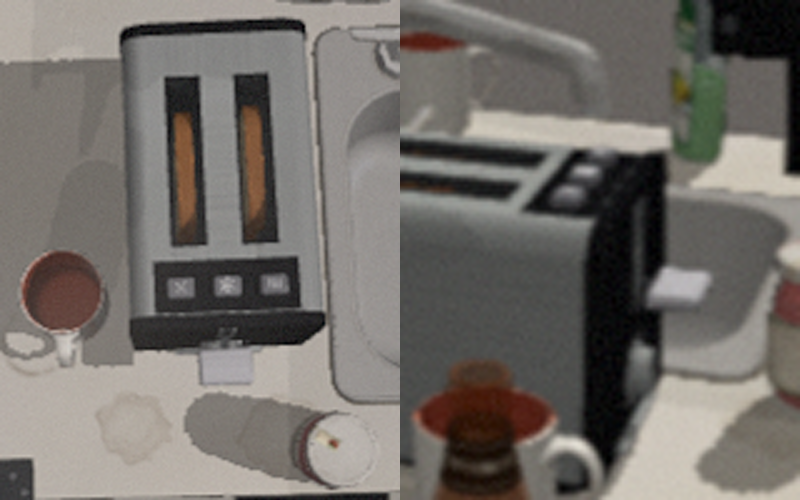

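The lever is still down, the keys are all back up, and the jar, mug and toaster haven't moved.

```bash
python3 -c "
from cell import *
print(job_done())"
```

```text
the job is handed in; nothing more can be done
None
```

The job is handed in: the lever is latched down, the defrost key was pressed fully in (8.8 N at the stop) and came back up, and the last pictures show the other keys, toaster, jar and mug undisturbed and the arm clear.

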